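# Prop open the lid of the accessory bin

### The arm

A 7-joint arm with a two-finger parallel gripper is mounted at the origin on a cart in front of the work surface, level with it; the furniture and walls round the work are solid. World frame = base frame: x ahead of the robot, y to its left, z up, the work surface at z = 0. Lengths are in m, angles in rad, forces in N, time in s.
With the tool pointing down it reaches from about 0.425 to 0.925 m from the base axis. Payload 6.8 kg.
Tool frame: the origin (TCP) lies where the fingers leave the gripper's body, on its centre line; the fingertips stand 73 mm ahead of it and the grasp point (between the pads) lies 54 mm ahead of it; z points along the fingers, y is the line along which they close (so a half turn about z gives the same grasp; the last joint's range is limited). The gripper opens to 85 mm and grips with 20 to 120 N. Pads are 22 mm wide; open, the fingers measure 114 mm over their backs; the gripper's body (76 mm by 85 mm) begins 54 mm behind the grasp point. The pads swing forward as they close: fully open they stand 13 mm farther back than shut.
Start: joints at [-1.261, 0.477, 0.022, 1.555, -0.011, 1.109, -0.083], TCP at [0.274, 0.617, 0.304] pointing down, gripper open.
Joint ranges: [-2.96, 2.96], [-0.34, 2.1], [-1.41, 1.46], [0.24, 2.44], [-1.37, 4.51], [0.17, 1.92], [-2.96, 2.96]. Speed limits (rad/s): [2.39, 2.39, 3.14, 3.14, 3.14, 3.14, 3.14].

### API

Orientations are given as a rotation vector (axis times angle).
In Python, from bench import r, grab_frame, camera_info gives the robot as it stands.
- The arm moves only by the shell command python3 -m pendant 'ROWS' [OPENING] [FORCE]. ROWS is one flat JSON list of numbers that holds 1 to 5 rows one after another, with no inner brackets; each row has 6 numbers: dx, dy, dz in fractions of the full range, 1 being 0.75 m, then a rotation vector rx, ry, rz in a scale on which 1.0 is 2 pi rad; each row is the pose to reach, as a shift and turn from the pose commanded when the command began, along the tool's axes at that moment; what a row does not reach only later rows make up. A row lasts 1/10 s, in which the tool goes at most 0.05 m and 0.15 rad, less where a joint would pass 70% of its speed; a pose out of reach is approached as far as the arm can. OPENING is the finger opening in m, set as the command begins (- or left out keeps the last). The fingers move at their own pace and stop on an object; FORCE is the grip in N (left out, the last holds). Time passes only in rows, so rows that do not move let the fingers close. It prints the time, the measured TCP pose, the force, the opening and the grip force at its end. Input that does not fit is refused with a message, and nothing moves.
- r.get_obs(): the state, without advancing time (a new reading comes with each control period).
- grab_frame(name): name is "side" or "top"; returns (picture, depth): 480x640x3 uint8, blue, green, red; 480x640 float32, m along the optical axis (not along the pixel's ray), 0 where there is no reading.
- camera_info(name): a dict with "camera_matrix" (3x3 intrinsics, pixels), "R" (3x3) and "t" (3): a world point X has camera coordinates R X + t. Camera axes: x right, y down, z forward; pixel columns grow to the right and rows downward; lengths in m; the calibration is good to about 2 mm. A picture is of the moment at which its call begins. camera_info takes no time and is no camera call.
- r.hand_in(): hands the job in; it is judged then, once.
The state is a dict: "clock": time; "joints": joint angles; "qvel": joint speeds; "tau": joint torques, N m; "tcp_pos": TCP position; "orientation": TCP orientation; "contact_force": force on the tool from outside, world axes, zero at the start; "moment": the same for the moment, N m; "grip_width": finger opening in m; "gripper_force": force on a finger pad.
Only numpy, scipy, OpenCV 4.12 (cv2) and the standard library are available. Lean on these libraries where they do the work, as an engineer would, in place of code of your own. Each camera call takes 0.05 s, during which the arm holds its last target. There are 200 camera calls.

### The job

Lift the green bin's lid by its bar until it stands steeply by itself, swing the steel prop rod up from the bin's side by its red grip, and let the lid down gently onto the rod. Work the rod along under the socket plate until its tip drops fully home into the hole, so that the rod alone holds the lid half open; never let the lid fall or jam the rod hard against it, and leave the bottle, oil can and whetstone where they are.

Things in the scene. Friction and masses are not known exactly. Their poses are not given: they have to be found in the camera images.
- bin: Fixed green steel bin, 180 (x) x 220 (y) x 86 mm high, open on top. Origin: centre of its underside, on the table; x from front (bar side) to hinge side, z up. In its frame the lid's hinge axis is parallel to y through x 90, z 90 mm; the rod's pivot axis is parallel to y through x -85, z 70 mm; the rod swings in the plane y = -124 mm.
- lid_angle (a joint): Lid opening (rad): 0 shut and level, grows as its front rises, stop at 1.4. Stiff hinge, friction 0.4 N m, damped (0.25 N m s): left steeper than about 1.2 the lid stays; lower than about 0.95 it falls by its weight. About 0.65 to 0.85 when propped in the hole.
- lid_bar (a point): Middle of the round steel lift bar at the lid's front: 12 mm thick, parallel to the bin's y, 120 mm free between its arms, 36 mm clear of the lid's edge, 228 mm from the hinge axis. Turns with the lid. At lid_angle a it is in the bin frame at x = 90 - 228 cos a, y = 0, z = 90 + 228 sin a mm.
- plate_mid (a point): Point on the lid: middle of the hole's possible places, in the plane of the socket plate's underside, 140 mm from the hinge along the lid, 6 mm below the hinge axis when shut, in the rod's plane. Axes turn with the lid: x to the hinge, z up through the lid. The hole's centre lies anywhere from -16 to +16 mm along x from this point (the plate is adjustable); that is not measured.
- rod_angle (a joint): Prop rod's angle (rad): 0 lying level on the bin's right side, tip to the rear; grows as the tip swings up; stop at 1.5. Stiff pivot (0.12 N m): it stays where left. It cannot rise under a shut lid. About 0.8 to 1.2 meets the hole; larger angles move the tip along the plate away from the lid's hinge.
- rod_grip (a point): Middle of the rod's red grip: round bar 14 mm thick, 64 mm long, parallel to the bin's y, standing out sideways from the rod, 90 mm from the pivot. At rod_angle b it is in the bin frame at x = -85 + 90 cos b, y = -190, z = 70 + 90 sin b mm.
- rod_tip (a point): Extreme end of the round steel rod (9 mm thick, hemispherical end), 139.5 mm from the pivot. Home in the hole it stands about 9 mm above the plane of the plate's underside (z in plate_mid's frame); against the plate beside the hole, at 0.
- rod: The steel prop rod with its red grip, 0.1 kg, origin on its pivot, x along the rod to the tip.
- lid: Green lid, 184x228x6 mm, 0.7 to 1 kg, origin on the hinge. On its right edge it carries a grey steel socket plate, 100 mm along the lid x 20 mm, with one blind hole at mid plate in its underside: a slot 13 mm along the lid, 13 mm wide, 9 mm deep, under a yellow cap, 22 mm long, seen on top. Contact of rod and plate is light (lid's weight, 1 to 3 N).
- lube_bottle: Bystander: grey lubricant bottle with orange spout, 43x64x178 mm, loose, left of the bin. Origin centre of its underside.
- oil_can: Bystander: steel oil can with long spout, 72x100x170 mm, loose, left rear. Origin centre of its underside.
- whetstone: Bystander: brown and grey whetstone, 52x160x26 mm, loose, lying to the right and in front of the bin. Origin centre of its underside.

How it is judged:
By the outcome, as a careful person would: the job done as asked, in the order asked, and still so for the second after the job is handed in, with the robot touching nothing.
It also fails if it takes over 72 s, if anything falls off the work surface, if the arm or the gripper's body presses on something with over 40 N, if the wrist force passes 120 N, or if a joint passes its speed limit or range.

## Working session

There is one attempt and no reset: what is moved stays moved. The work goes in short steps, Python scripts to look and compute and a shell command to move; the robot and the scene stay as the last step left them, time stands still between calls to the robot, and variables do not carry over. Pictures are saved under pics/ and viewed, at most 10 in all, crops included, and the job is handed in when it is done.

```bash
ls; mkdir -p pics; python3 - <<'E'
from bench import r,grab_frame,camera_info
import cv2,numpy as np
for n in("side","top"):
    p,d=grab_frame(n);cv2.imwrite(f"pics/{n}0.png",p);np.save(f"pics/{n}0.npy",d)
    c=camera_info(n);print(n,c)
o=r.get_obs();print(o)
E
```

```text
pics
side {'camera_matrix': array([[441.42598785,   0.        , 316.73413127],
       [  0.        , 441.42598785, 237.97794367],
       [  0.        ,   0.        ,   1.        ]]), 'R': array([[ 0.99267124, -0.1204305 , -0.01001515],
       [-0.064444  , -0.45743585, -0.8869044 ],
       [ 0.10222905,  0.88104991, -0.46184443]]), 't': array([-0.50537295,  0.17158265,  0.76881079])}
top {'camera_matrix': array([[601.21930303,   0.        , 325.91325594],
       [  0.        , 601.21930303, 239.45617142],
       [  0.        ,   0.        ,   1.        ]]), 'R': array([[-0.01659129, -0.99971827, -0.01697361],
       [-0.997221  ,  0.0177782 , -0.07234788],
       [ 0.07262926,  0.0157261 , -0.99723502]]), 't': array([0.13625394, 0.53666032, 1.17945785])}
{'clock': 0.1, 'joints': array([-1.26109947,  0.47772579,  0.02237189,  1.55632031, -0.01146278,
        1.10928473, -0.08311102]), 'qvel': array([ 0.00122541, -0.00282522,  0.00159906, -0.00258294,  0.00070563,
        0.00115268,  0.00203782]), 'tau': array([ 5.60705710e-03, -5.97762930e+01,  1.61413930e+00, -2.81958568e+01,
        1.27704887e-02,  4.90369755e-03,  1.80586648e-05]), 'tcp_pos': array([0.27374343, 0.61656785, 0.30303144]), 'orientation': array([-6.51475114e-01, -3.07312464e+00,  2.51410246e-03]), 'contact_force': array([-0.49165366,  1.4065561 ,  0.30891321]), 'moment': array([ 0.00410966, -0.03668843, -0.03975497]), 'gripper_force': 0.0, 'grip_width': 0.08536333029380162}
```

View pics/side0.png

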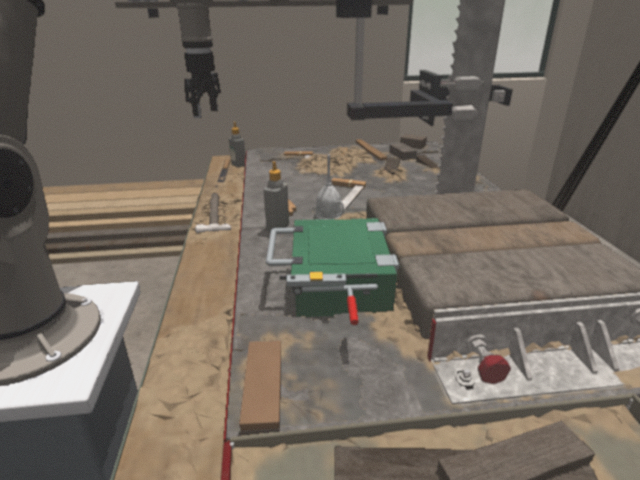

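View pics/top0.png

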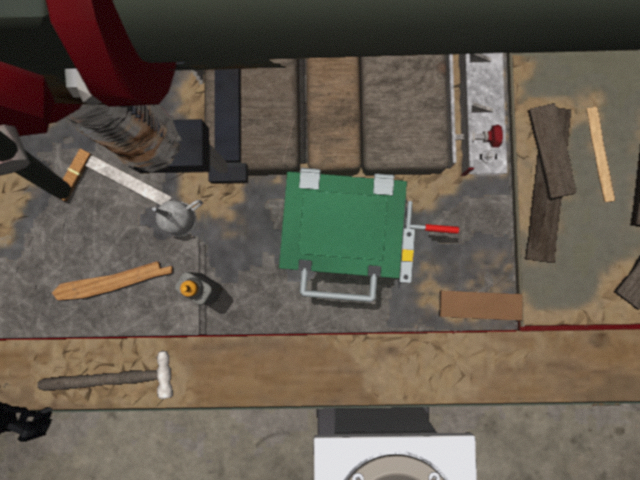

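The side view shows the lid bar at about (275,247), the red grip at (352,305) and the yellow cap at (316,276). The top view shows the bar at about (340,297), the grip at (440,229), the cap at (407,255) and the whetstone at (480,304). Next I'll measure the bin pose.

```bash
cat > h.py <<'E'
from bench import r,grab_frame,camera_info
import cv2,numpy as np
from scipy.spatial.transform import Rotation as Ro
C={n:camera_info(n) for n in("side","top")}
def cloud(n,d):
    c=C[n];v,u=np.mgrid[:480,:640];K=c["camera_matrix"]
    P=np.stack([(u-K[0,2])/K[0,0]*d,(v-K[1,2])/K[1,1]*d,d],-1)
    return (P-c["t"])@c["R"]
def tri(a,b): # side px, top px
    Ps=[C[n]["camera_matrix"]@np.c_[C[n]["R"],C[n]["t"]] for n in("side","top")]
    X=cv2.triangulatePoints(*Ps,np.float64(a).reshape(2,1),np.float64(b).reshape(2,1));return (X[:3]/X[3]).ravel()
def proj(n,X):
    c=C[n];q=c["camera_matrix"]@(c["R"]@np.asarray(X)+c["t"]);return q[:2]/q[2]
E
python3 - <<'E'
from h import *
I={n:cv2.imread(f"pics/{n}0.png") for n in C};W={n:cloud(n,np.load(f"pics/{n}0.npy")) for n in C}
for n in C:
    H=cv2.cvtColor(I[n],cv2.COLOR_BGR2HSV);w=W[n]
    g=(H[...,0]>55)&(H[...,0]<90)&(H[...,1]>90)&(w[...,2]>.08)&(w[...,2]<.12)&(w[...,0]<.9)
    g=cv2.morphologyEx(g.astype(np.uint8),cv2.MORPH_OPEN,np.ones((5,5)))>0
    p=w[g];rc=cv2.minAreaRect(p[:,:2].astype(np.float32));print(n,"lid",g.sum(),rc,np.median(p[:,2]))
    rd=((H[...,0]<8)|(H[...,0]>172))&(H[...,1]>150);sl=np.zeros_like(rd)
    if n=="side":sl[280:330,335:370]=1
    else: sl[220:240,408:470]=1
    m=rd&sl;v,u=np.where(m);print("grip px",u.mean(),v.mean(),u.min(),u.max(),v.min(),v.max(),"pts",w[m].mean(0))
    ye=(H[...,0]>18)&(H[...,0]<32)&(H[...,1]>180);sl[:]=0
    if n=="side":sl[265:290,300:330]=1
    else: sl[240:270,395:420]=1
    m=ye&sl;v,u=np.where(m);print("cap px",u.mean(),v.mean(),"pts",w[m].mean(0))
# bar points
w=W["top"];m=np.zeros((480,640),bool);m[285:305,300:382]=1;m&=(w[...,2]>.07)
p=w[m];print("bar",len(p),cv2.minAreaRect(p[:,:2].astype(np.float32)),np.median(p[:,2]))
w=W["top"];print("arch z", [w[v,u] for v,u in((25,340),(25,500),(100,270),(100,400),(60,100))])
print("max z of scene x<.95 near", )
E
python3 - <<'E'
import cv2
a=cv2.imread("pics/side0.png")[200:340,240:420];b=cv2.imread("pics/top0.png")[160:320,270:470]
cv2.imwrite("pics/crop0.png",cv2.vconcat([cv2.resize(a,(540,420)),]) if 0 else cv2.hconcat([cv2.resize(a,(400,311),interpolation=2),cv2.resize(b,(389,311),interpolation=2)]))
E
```

```text
side lid 0 ((0.0, 0.0), (0.0, 0.0), 0.0) nan
grip px 352.2760416666667 308.5104166666667 348 357 296 322 pts [ 0.55473229 -0.09949637  0.07839261]
cap px nan nan pts [nan nan nan]
top lid 10523 ((0.5632098913192749, 0.09442612528800964), (0.2247452437877655, 0.1857360154390335), 84.45823669433594) 0.09409485198118231
grip px 441.8809523809524 228.34285714285716 426 458 224 232 pts [ 0.55145645 -0.09337563  0.0833053 ]
cap px 407.1170212765957 255.01063829787233 pts [ 0.50109414 -0.02305198  0.11134763]
bar 578 ((0.4332934021949768, 0.10602638125419617), (0.139943927526474, 0.0297397430986166), 89.05464172363281) 0.09531840192224486
arch z [array([0.57546382, 0.10406849, 0.93643366]), array([0.57431462, 0.02708366, 0.93483514]), array([0.80718232, 0.22979578, 0.07845886]), array([ 0.80111363, -0.0210036 ,  0.08035561]), array([0.55718765, 0.21622184, 0.94595427])]
max z of scene x<.95 near
  return _methods._mean(a, axis=axis, dtype=dtype,
  ret = ret.dtype.type(ret / rcount)
<stdin>:15: RuntimeWarning: Mean of empty slice.
  ret = um.true_divide(
```

View pics/crop0.png

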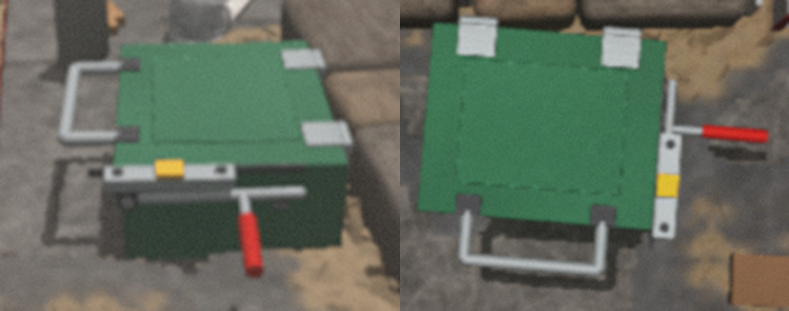

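The crop shows the bar mid at about side (271,246) and top (338,297), and the grip lying level beside the bin. I'll fit the bin pose from both views.

```bash
cat >> h.py <<'E'
import json,os
if os.path.exists("bin.json"):
    bx,by,yaw=json.load(open("bin.json"));RB=Ro.from_euler('z',yaw).as_matrix();TB=np.array([bx,by,0])
def b2w(p): return RB@(np.asarray(p)/1000)+TB
def w2b(p): return ((np.asarray(p)-TB)@RB)*1000
RD=np.array([[0,1,0],[1,0,0],[0,0,-1.]])
def shift(p,tilt=0): # grasp point target in bin mm -> tool-axes shift,rotvec
    o=r.get_obs();R0=Ro.from_rotvec(o["orientation"]).as_matrix()
    R1=RB@RD@Ro.from_euler('x',tilt).as_matrix();t=b2w(p)-.054*R1[:,2]
    return np.round(R0.T@(t-o["tcp_pos"]),4),np.round(Ro.from_matrix(R0.T@R1).as_rotvec(),3)
def state():
    o=r.get_obs();R0=Ro.from_rotvec(o["orientation"]).as_matrix()
    return dict(t=round(o["clock"],2),gp=np.round(w2b(o["tcp_pos"]+.054*R0[:,2]),1),f=np.round(RB.T@o["contact_force"],1),w=round(o["grip_width"],4),gf=round(o["gripper_force"],1))
E
python3 - <<'E'
from h import *
from scipy.optimize import least_squares
bar=tri((270.8,246.4),(338.4,296.8));grip=tri((352.3,308.5),(441.9,228.3));cap=tri((316.5,275.5),(407.1,255))
print(bar,grip,cap)
H={n:0 for n in C}
def f(x):
    R=Ro.from_euler('z',x[2]).as_matrix();T=np.array([x[0],x[1],0])
    e=[]
    for P,s,t in(((-138,0,90),(270.8,246.4),(338.4,296.8)),((5,-190,70),(352.3,308.5),(441.9,228.3))):
        X=R@(np.array(P)/1000)+T
        e+=[(proj("side",X)-s)/1.3,proj("top",X)-t]
    X=R@np.array([-.004,0,.096])+T
    return np.concatenate(e+[(X[:2]-[.5632,.0944])/.002,[(x[2]+.0967)/.012]])
s=least_squares(f,[.567,.094,-.097],loss='soft_l1');print(s.x,s.fun.round(1))
json.dump(list(s.x),open("bin.json","w"))
E
python3 - <<'E'
from h import *
for p in(tri((270.8,246.4),(338.4,296.8)),tri((352.3,308.5),(441.9,228.3)),tri((316.5,275.5),(407.1,255))):print(w2b(p))
print(shift((-138,0,190)),state())
from numpy import cos,sin
from scipy.optimize import brentq
def al(b):
    d=np.array([-85+135*cos(b)-90,70+135*sin(b)-90])
    g=lambda a:d@[sin(a),cos(a)]+10.5
    a=brentq(g,.3,1.35);return a,d@[cos(a),-sin(a)]+140
for b in np.arange(.7,1.35,.05):
    a,s=al(b);print(f"b{b:.2f} a{a:.3f} s{s:.1f} grip {-85+90*cos(b):.1f} {70+90*sin(b):.1f} bar {90-228*cos(a):.1f} {90+228*sin(a):.1f}")
E
```

```text
[0.42825086 0.10435197 0.08978254] [ 0.55352156 -0.09501123  0.07459733] [ 0.50340499 -0.02492222  0.09725703]
[ 0.56632853  0.09364495 -0.08926625] [-1.3 -0.3 -0.9 -1.5 -0.6  2.2  0.2 -0.9 -0.4 -0.2  0.6]
[-138.48241541   -1.64492749   89.78254488]
[   4.06229048 -189.04674286   74.59733232]
[ -52.1030169  -123.70457929   97.25702935]
(array([-0.349 , -0.4037,  0.0597]), array([-1.000e-03,  1.000e-03,  1.242e+00])) {'t': 0.1, 'gp': array([-338.1,  494.7,  249. ]), 'f': array([-0.6,  1.4,  0.3]), 'w': 0.0854, 'gf': 0.0}
b0.70 a0.858 s42.4 grip -16.2 128.0 bar -59.1 262.5
b0.75 a0.857 s35.7 grip -19.1 131.3 bar -59.2 262.4
b0.80 a0.854 s28.9 grip -22.3 134.6 bar -59.9 261.8
b0.85 a0.847 s22.1 grip -25.6 137.6 bar -60.9 260.9
b0.90 a0.839 s15.3 grip -29.1 140.5 bar -62.3 259.7
b0.95 a0.829 s8.6 grip -32.6 143.2 bar -64.0 258.2
b1.00 a0.818 s1.9 grip -36.4 145.7 bar -65.9 256.4
b1.05 a0.806 s-4.7 grip -40.2 148.1 bar -67.9 254.4
b1.10 a0.792 s-11.3 grip -44.2 150.2 bar -70.2 252.3
b1.15 a0.777 s-17.8 grip -48.2 152.1 bar -72.5 249.9
b1.20 a0.762 s-24.3 grip -52.4 153.9 bar -74.9 247.4
b1.25 a0.746 s-30.6 grip -56.6 155.4 bar -77.4 244.8
b1.30 a0.729 s-36.9 grip -60.9 156.7 bar -80.0 242.0
b1.35 a0.712 s-43.1 grip -65.3 157.8 bar -82.6 239.0
```

The manual's scale: shifts go in shares of 0.75 m and turns go in shares of 2 pi rad. Converting my numbers, -0.404 m / 0.75 = -0.5387, -0.349 m / 0.75 = -0.4653, 1.242 rad / 6.2832 = 0.1977.

```bash
python3 -m pendant '[-0.0933, -0.1067, 0, 0, 0, 0.0398, -0.1867, -0.2133, 0, 0, 0, 0.0796, -0.28, -0.32, 0.0267, 0, 0, 0.1194, -0.3733, -0.4267, 0.0533, 0, 0, 0.1592, -0.4653, -0.5387, 0.08, 0, 0, 0.1977]' 0.045 40; python3 - <<'E'
from h import *
print(shift((-138,-1,150)),state())
E
```

```text
clock: 0.6
tcp_pos: [0.3475, 0.377, 0.2854]
orientation: [-1.74, -2.616, -0.0]
contact_force: [0.8, 0.1, 1.6]
grip_width: 0.0448
gripper_force: 0.0
(array([-0.2824, -0.0301,  0.0814]), array([-0.   , -0.   ,  0.486])) {'t': 0.6, 'gp': array([-243.2,  262.7,  231.4]), 'f': array([0.8, 0.1, 1.6]), 'w': 0.0448, 'gf': 0.0}
```

In the tool's units: -0.235 m / 0.75 = -0.3133, -0.188 m / 0.75 = -0.2507, 0.486 rad / 6.2832 = 0.0773.

```bash
python3 -m pendant '[-0.0627, -0.0067, 0.0173, 0, 0, 0.0159, -0.1253, -0.0133, 0.036, 0, 0, 0.0318, -0.188, -0.02, 0.0533, 0, 0, 0.0477, -0.2507, -0.0267, 0.072, 0, 0, 0.0637, -0.3133, -0.0333, 0.0907, 0, 0, 0.0773]' ;  python3 -m pendant '[-0.0267, -0.0133, 0.0107, 0, 0, 0, -0.04, -0.0133, 0.0133, 0, 0, 0, -0.04, -0.0133, 0.0133, 0, 0, 0]'; python3 - <<'E'
from h import *
print(shift((-138,-1,90)),state())
E
```

```text
clock: 1.1
tcp_pos: [0.4164, 0.1514, 0.2173]
orientation: [-2.315, -2.123, -0.001]
contact_force: [0.9, 0.9, -0.9]
grip_width: 0.0453
gripper_force: 0.0
clock: 1.4
tcp_pos: [0.4035, 0.1234, 0.2075]
orientation: [-2.313, -2.126, 0.001]
contact_force: [0.1, 0.6, 0.5]
grip_width: 0.0451
gripper_force: 0.0
(array([-0.0162,  0.0268,  0.0635]), array([-0.001,  0.   ,  0.005])) {'t': 1.4, 'gp': array([-164.8,   15.1,  153.5]), 'f': array([0.1, 0.6, 0.5]), 'w': 0.0451, 'gf': 0.0}
```

In the tool's units: 0.0635 m / 0.75 = 0.0847, 0.06 m / 0.75 = 0.08, 0.005 rad / 6.2832 = 0.0008.

```bash
python3 -m pendant '[-0.0213, 0.036, 0, 0, 0, 0.0008, -0.0213, 0.036, 0.0133, 0, 0, 0.0008, -0.0213, 0.036, 0.0467, 0, 0, 0.0008, -0.0213, 0.036, 0.08, 0, 0, 0.0008, -0.0213, 0.036, 0.0847, 0, 0, 0.0008]'; python3 -m pendant '[0, 0, 0, 0, 0, 0]' ; python3 - <<'E'
from h import *
print(shift((-138,-1,90)),state())
p,d=grab_frame("side");cv2.imwrite("pics/g1.png",cv2.resize(p[150:330,200:420],(660,540)))
E
```

```text
clock: 1.9
tcp_pos: [0.4285, 0.1073, 0.1424]
orientation: [-2.313, -2.124, 0.005]
contact_force: [-0.9, 0.2, 0.4]
grip_width: 0.0449
gripper_force: 0.0
clock: 2.0
tcp_pos: [0.4294, 0.107, 0.144]
orientation: [-2.315, -2.123, 0.002]
contact_force: [0.3, 0.3, -0.4]
grip_width: 0.0447
gripper_force: 0.0
(array([-0.0021, -0.0004,  0.    ]), array([-0.001,  0.   ,  0.003])) {'t': 2.0, 'gp': array([-137.6,    1. ,   90. ]), 'f': array([ 0.3,  0.4, -0.4]), 'w': 0.0447, 'gf': 0.0}
```

View pics/g1.png

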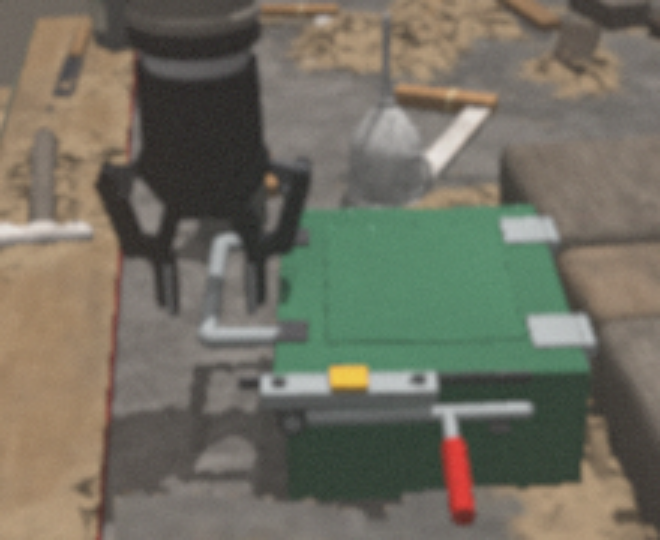

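The crop shows the fingers straddling the bar, with the fingertips at crop (170,305) and (255,300) and the bar at (215,280). Now I'll close and check how the bar is held.

```bash
python3 -m pendant '[0, 0, 0, 0, 0, 0, 0, 0, 0, 0, 0, 0, 0, 0, 0, 0, 0, 0, 0, 0, 0, 0, 0, 0, 0, 0, 0, 0, 0, 0]' 0.0 40; python3 - <<'E'
from h import *
print(state())
from numpy import cos,sin
for a in np.arange(.0,1.33,.1):print(f"{a:.2f} dx {228*(1-cos(a)):.1f} dz {228*sin(a):.1f}")
E
```

```text
clock: 2.55
tcp_pos: [0.4307, 0.1063, 0.1452]
orientation: [2.317, 2.12, 0.005]
contact_force: [1.4, -0.6, 7.9]
grip_width: 0.0105
gripper_force: 39.4
{'t': 2.55, 'gp': array([-136.1,    0.6,   91.2]), 'f': array([ 1.5, -0.4,  7.9]), 'w': 0.0105, 'gf': 39.4}
0.00 dx 0.0 dz 0.0
0.10 dx 1.1 dz 22.8
0.20 dx 4.5 dz 45.3
0.30 dx 10.2 dz 67.4
0.40 dx 18.0 dz 88.8
0.50 dx 27.9 dz 109.3
0.60 dx 39.8 dz 128.7
0.70 dx 53.6 dz 146.9
0.80 dx 69.2 dz 163.6
0.90 dx 86.3 dz 178.6
1.00 dx 104.8 dz 191.9
1.10 dx 124.6 dz 203.2
1.20 dx 145.4 dz 212.5
1.30 dx 167.0 dz 219.7
```

In the tool's units: -0.0564 m / 0.75 = -0.0752, -0.0453 m / 0.75 = -0.0604.

```bash
python3 -m pendant '[0, 0.0004, -0.0152, 0, 0, 0, 0, 0.0013, -0.0304, 0, 0, 0, 0, 0.0035, -0.0453, 0, 0, 0, 0, 0.006, -0.0604, 0, 0, 0, 0, 0.0095, -0.0752, 0, 0, 0]' ; python3 - <<'E'
from h import *
print(state())
E
python3 -m pendant '[0, 0, 0, 0, 0, 0]'; python3 - <<'E'
from h import *
p,d=grab_frame("side");cv2.imwrite("pics/s2.png",p);print(state())
s=state()['gp'];print("a from z",np.arcsin((s[2]-90)/228), "r",np.hypot(s[0]-90,s[2]-90))
E
```

```text
clock: 3.05
tcp_pos: [0.4373, 0.1056, 0.2011]
orientation: [2.317, 2.121, 0.003]
contact_force: [6.1, 1.9, -7.5]
grip_width: 0.0105
gripper_force: 38.9
{'t': 3.05, 'gp': array([-129.5,    0.5,  147.1]), 'f': array([ 5.9,  2.4, -7.5]), 'w': 0.0105, 'gf': 38.9}
clock: 3.15
tcp_pos: [0.4374, 0.1056, 0.2016]
orientation: [2.317, 2.121, 0.004]
contact_force: [3.5, 0.8, -3.8]
grip_width: 0.0106
gripper_force: 39.5
{'t': 3.2, 'gp': array([-129.5,    0.5,  147. ]), 'f': array([ 4.4,  1.6, -3.3]), 'w': 0.0103, 'gf': 39.5}
a from z 0.25268025514207865 r 226.7801799099736
```

View pics/s2.png

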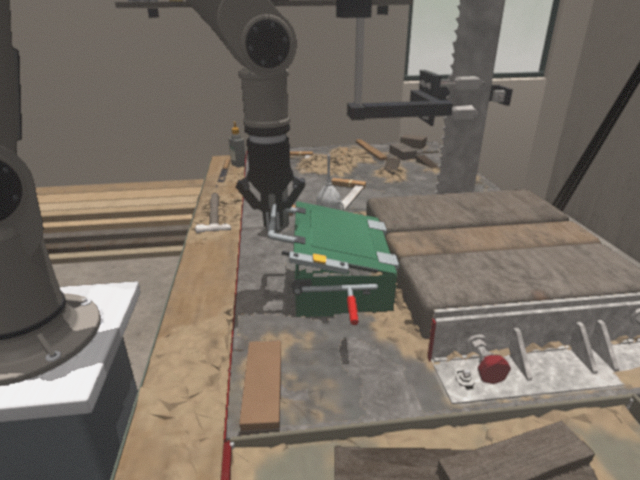

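In the tool's units: -0.099 m / 0.75 = -0.132, -0.0816 m / 0.75 = -0.1088.

```bash
python3 -m pendant '[0, 0.0089, -0.0291, 0, 0, 0, 0, 0.0208, -0.0571, 0, 0, 0, 0, 0.0353, -0.0837, 0, 0, 0, 0, 0.0525, -0.1088, 0, 0, 0, 0, 0.0721, -0.132, 0, 0, 0]' ; python3 - <<'E'
from h import *
print(state());s=state()['gp'];print("r",np.hypot(s[0]-90,s[2]-90))
from numpy import cos,sin
for a in (.85,.95,1.05,1.15,1.25,1.3):print(a,-61.2+228*(1-cos(a)),228*sin(a)-155.4)
E
```

```text
clock: 3.7
tcp_pos: [0.4866, 0.1008, 0.2979]
orientation: [-2.311, -2.118, 0.013]
contact_force: [-6.1, 2.0, -3.4]
grip_width: 0.0101
gripper_force: 39.2
{'t': 3.7, 'gp': array([-8.070e+01, -1.000e-01,  2.439e+02]), 'f': array([-6.2,  1.5, -3.4]), 'w': 0.0101, 'gf': 39.2}
r 229.83407058136527
0.85 16.32384273822406 15.89193237198674
0.95 34.176255602234534 30.058735091977212
1.05 53.35380108068624 42.372495435435866
1.15 73.6648634784121 52.71017837939877
1.25 94.90650137387873 60.96849321307366
1.3 105.81026707359406 64.29126627512
```

In the tool's units: 0.0949 m / 0.75 = 0.1265, 0.0737 m / 0.75 = 0.0983.

```bash
python3 -m pendant '[0, 0.0217, -0.0212, 0, 0, 0, 0, 0.0456, -0.04, 0, 0, 0, 0, 0.0712, -0.0565, 0, 0, 0, 0, 0.0983, -0.0703, 0, 0, 0, 0, 0.1265, -0.0813, 0, 0, 0]' ; python3 -m pendant '[0, 0.008, -0.0027, 0, 0, 0, 0, 0.0173, -0.0051, 0, 0, 0, 0, 0.0173, -0.0051, 0, 0, 0]' ; python3 - <<'E'
from h import *
print(state());s=state()['gp'];print("r",np.hypot(s[0]-90,s[2]-90),"a",np.arctan2(s[2]-90,90-s[0]))
E
```

```text
clock: 4.2
tcp_pos: [0.5828, 0.0912, 0.363]
orientation: [-2.313, -2.117, 0.007]
contact_force: [-14.0, -3.6, 23.2]
grip_width: 0.0103
gripper_force: 42.6
clock: 4.5
tcp_pos: [0.5984, 0.0896, 0.3676]
orientation: [2.319, 2.12, 0.001]
contact_force: [-8.0, -2.8, 24.2]
grip_width: 0.0106
gripper_force: 43.4
{'t': 4.5, 'gp': array([ 32.3,  -1.2, 313.6]), 'f': array([-7.7, -3.5, 24.2]), 'w': 0.0106, 'gf': 43.4}
r 230.92477130009246 a 1.3182555769595945
```

In the tool's units: -0.002 m / 0.75 = -0.0027.

```bash
python3 -m pendant '[0, 0, -0.0027, 0, 0, 0, 0, 0, -0.0027, 0, 0, 0]'; python3 -m pendant '[0, 0, -0.0027, 0, 0, 0, 0, 0, -0.0027, 0, 0, 0]'; python3 - <<'E'
from h import *
print(state())
E
python3 -m pendant '[0, 0, 0, 0, 0, 0, 0, 0, 0, 0, 0, 0, 0, 0, 0, 0, 0, 0]' 0.045; python3 - <<'E'
from h import *
print(state())
p,d=grab_frame("side");cv2.imwrite("pics/s3.png",p[120:340,200:440])
E
```

```text
clock: 4.7
tcp_pos: [0.5976, 0.0897, 0.3674]
orientation: [-2.318, -2.12, 0.001]
contact_force: [-3.3, -3.6, 11.7]
grip_width: 0.0105
gripper_force: 42.2
clock: 4.9
tcp_pos: [0.5971, 0.0899, 0.3674]
orientation: [-2.318, -2.12, 0.005]
contact_force: [-1.4, -3.9, -0.2]
grip_width: 0.0105
gripper_force: 41.1
{'t': 4.9, 'gp': array([ 30.8,  -1.1, 313.4]), 'f': array([-1. , -4. , -0.2]), 'w': 0.0105, 'gf': 41.1}
clock: 5.2
tcp_pos: [0.5979, 0.0918, 0.3683]
orientation: [-2.316, -2.122, -0.0]
contact_force: [-0.4, 0.1, 0.5]
grip_width: 0.0446
gripper_force: 0.0
{'t': 5.2, 'gp': array([ 31.6,   1. , 314.3]), 'f': array([-0.4,  0.1,  0.5]), 'w': 0.0446, 'gf': 0.0}
```

View pics/s3.png

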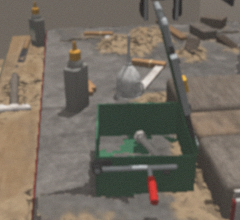

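The small crop shows the lid standing edge-on by itself from about (160,0) to (195,150), with the gripper clear. Next is the rod grip.

In the tool's units: -0.15 m / 0.75 = -0.2, -0.1 m / 0.75 = -0.1333.

```bash
python3 -m pendant '[0, 0, -0.0467, 0, 0, 0, 0, 0, -0.0667, 0, 0, 0, -0.0667, -0.0107, -0.0667, 0, 0, 0, -0.1333, -0.0213, -0.0667, 0, 0, 0, -0.2, -0.032, -0.0667, 0, 0, 0]'; python3 -m pendant '[-0.0627, -0.004, 0, 0, 0, 0, -0.0627, -0.004, 0.0667, 0, 0, 0, -0.0627, -0.004, 0.1333, 0, 0, 0, -0.0627, -0.004, 0.2, 0, 0, 0, -0.0627, -0.004, 0.2667, 0, 0, 0]'; python3 - <<'E'
from h import *
print(state(),shift((4.5,-194,72)))
p,d=grab_frame("top");cv2.imwrite("pics/t3.png",p[140:340,260:500])
E
```

```text
clock: 5.75
tcp_pos: [0.5609, -0.0555, 0.4187]
orientation: [2.315, 2.123, 0.001]
contact_force: [1.0, -0.8, -0.9]
grip_width: 0.0449
gripper_force: 0.0
clock: 6.25
tcp_pos: [0.5543, -0.1006, 0.217]
orientation: [2.316, 2.122, 0.002]
contact_force: [0.6, 0.2, -0.3]
grip_width: 0.0451
gripper_force: 0.0
{'t': 6.25, 'gp': array([   5.5, -194.5,  163. ]), 'f': array([ 0.6,  0.3, -0.3]), 'w': 0.0451, 'gf': 0.0} (array([ 0.0005, -0.001 ,  0.091 ]), array([ 0.001, -0.001,  0.002]))
```

View pics/t3.png

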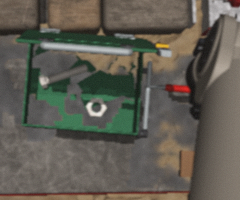

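The top crop shows the lid still standing at about (95,45), with the hand over the red grip at (178,90). I'll descend and grip.

In the tool's units: 0.091 m / 0.75 = 0.1213, 0.09 m / 0.75 = 0.12.

```bash
python3 -m pendant '[0, -0.0013, 0.0467, 0, 0, 0, 0, -0.0013, 0.0933, 0, 0, 0, 0, -0.0013, 0.12, 0, 0, 0, 0, -0.0013, 0.1213, 0, 0, 0, 0, -0.0013, 0.1213, 0, 0, 0]'; python3 - <<'E'
from h import *
print(state())
E
python3 -m pendant '[0, 0, 0, 0, 0, 0, 0, 0, 0, 0, 0, 0, 0, 0, 0, 0, 0, 0, 0, 0, 0, 0, 0, 0, 0, 0, 0, 0, 0, 0]' 0.0 30; python3 - <<'E'
from h import *
print(state())
from numpy import cos,sin
for b in np.r_[np.arange(.1,.91,.1),.92]:print(f"{b:.2f} dx {90*(cos(b)-1):.1f} dz {90*sin(b):.1f}")
E
```

```text
clock: 6.8
tcp_pos: [0.5539, -0.1009, 0.1285]
orientation: [2.316, 2.121, 0.001]
contact_force: [0.7, 0.7, 0.2]
grip_width: 0.0451
gripper_force: 0.0
{'t': 6.8, 'gp': array([   5. , -194.9,   74.5]), 'f': array([0.6, 0.7, 0.2]), 'w': 0.0451, 'gf': 0.0}
clock: 7.3
tcp_pos: [0.5537, -0.1009, 0.1279]
orientation: [2.317, 2.121, 0.002]
contact_force: [1.3, -0.1, 1.3]
grip_width: 0.013
gripper_force: 29.3
{'t': 7.3, 'gp': array([   4.8, -194.9,   73.9]), 'f': array([ 1.3, -0. ,  1.3]), 'w': 0.013, 'gf': 29.3}
0.10 dx -0.4 dz 9.0
0.20 dx -1.8 dz 17.9
0.30 dx -4.0 dz 26.6
0.40 dx -7.1 dz 35.0
0.50 dx -11.0 dz 43.1
0.60 dx -15.7 dz 50.8
0.70 dx -21.2 dz 58.0
0.80 dx -27.3 dz 64.6
0.90 dx -34.1 dz 70.5
0.92 dx -35.5 dz 71.6
```

In the tool's units: -0.0431 m / 0.75 = -0.0575, -0.035 m / 0.75 = -0.0467.

```bash
python3 -m pendant '[0, -0.0005, -0.012, 0, 0, 0, 0, -0.0024, -0.0239, 0, 0, 0, 0, -0.0053, -0.0355, 0, 0, 0, 0, -0.0095, -0.0467, 0, 0, 0, 0, -0.0147, -0.0575, 0, 0, 0]'; python3 -m pendant '[0, -0.0063, -0.0103, 0, 0, 0, 0, -0.0136, -0.0199, 0, 0, 0, 0, -0.0217, -0.0287, 0, 0, 0, 0, -0.0308, -0.0365, 0, 0, 0, 0, -0.0327, -0.038, 0, 0, 0]'; python3 -m pendant '[0, 0, 0, 0, 0, 0]'; python3 - <<'E'
from h import *
s=state();print(s);g=s['gp'];print("r",np.hypot(g[0]+85,g[2]-70),np.arctan2(g[2]-74,g[0]+85))
p,d=grab_frame("side");cv2.imwrite("pics/s4.png",cv2.resize(p[130:340,220:440],(660,630)))
E
```

```text
clock: 7.8
tcp_pos: [0.5434, -0.0999, 0.1721]
orientation: [2.315, 2.12, 0.004]
contact_force: [6.0, 0.3, -1.8]
grip_width: 0.0126
gripper_force: 29.3
clock: 8.3
tcp_pos: [0.5208, -0.0978, 0.2022]
orientation: [2.312, 2.118, 0.011]
contact_force: [9.3, 0.3, 2.9]
grip_width: 0.0129
gripper_force: 29.3
clock: 8.4
tcp_pos: [0.521, -0.0978, 0.2021]
orientation: [2.312, 2.118, 0.01]
contact_force: [7.8, 0.8, 6.4]
grip_width: 0.0127
gripper_force: 29.7
{'t': 8.4, 'gp': array([ -27.6, -194.7,  148.1]), 'f': array([7.7, 1.5, 6.4]), 'w': 0.0127, 'gf': 29.7}
r 96.92455829148771 0.9117181596258203
```

```bash
python3 -c "
import cv2;a=cv2.imread('pics/s4.png');cv2.imwrite('pics/s4b.png',cv2.resize(a,(600,573)))"
```

```text
(no output)
```

View pics/s4b.png

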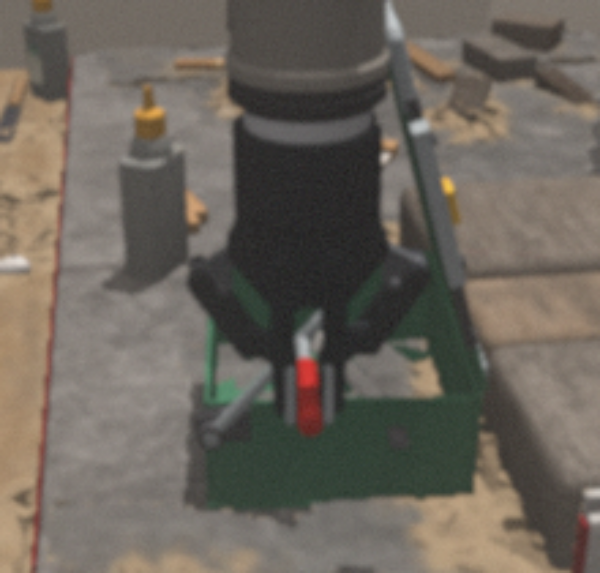

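The crop shows the rod raised with its red grip at about (310,400) in the fingers, and the lid still standing. I'll release, then measure the rod angle, the lid and the cap from depth.

In the tool's units: -0.214 m / 0.75 = -0.2853, 0.045 m / 0.75 = 0.06.

```bash
python3 -m pendant '[0, 0, 0, 0, 0, 0, 0, 0, 0, 0, 0, 0, 0, 0, 0, 0, 0, 0]' 0.045 40; python3 -m pendant '[0, 0, -0.0667, 0, 0, 0, 0, 0, -0.1333, 0, 0, 0, 0, 0, -0.2, 0, 0, 0, 0, 0, -0.2667, 0, 0, 0, 0, 0, -0.2853, 0, 0, 0]';  python3 -m pendant '[0.0667, 0, 0, 0, 0, 0, 0.1333, 0.0187, 0, 0, 0, 0, 0.2, 0.0387, 0, 0, 0, 0, 0.2587, 0.06, 0, 0, 0, 0, 0.2587, 0.0773, 0, 0, 0, 0]'; python3 - <<'E'
from h import *
print(state(),shift((31,0,313.5)))
for n in C:
    p,d=grab_frame(n);w=cloud(n,d);cv2.imwrite(f"pics/{n}5.png",p);np.save(f"pics/{n}5.npy",d)
    H=cv2.cvtColor(p,cv2.COLOR_BGR2HSV);B=w2b(w.reshape(-1,3)).reshape(w.shape)
    m=((H[...,0]<8)|(H[...,0]>172))&(H[...,1]>130)&(abs(B[...,0]+30)<60)&(abs(B[...,1]+190)<50)&(B[...,2]>90)&(B[...,2]<200)
    print(n,"grip",m.sum(),B[m].mean(0) if m.any() else 0)
    # steel rod points in the rod plane
    m=(abs(B[...,1]+124)<9)&(B[...,0]>-90)&(B[...,0]<20)&(B[...,2]>75)&(B[...,2]<210)
    q=B[m];
    if len(q)>15:
        b=np.arctan2(q[:,2]-70,q[:,0]+85);rr=np.hypot(q[:,2]-70,q[:,0]+85);k=rr>60;print("rod",k.sum(),np.median(b[k]),np.percentile(rr,98))
E
```

```text
clock: 8.75
tcp_pos: [0.5165, -0.0977, 0.1987]
orientation: [-2.316, -2.12, 0.002]
contact_force: [-1.1, -0.7, 0.1]
grip_width: 0.0448
gripper_force: 0.0
clock: 9.25
tcp_pos: [0.5187, -0.0987, 0.4179]
orientation: [2.315, 2.118, 0.008]
contact_force: [1.0, -0.2, 0.1]
grip_width: 0.0449
gripper_force: 0.0
clock: 9.75
tcp_pos: [0.5924, 0.0994, 0.4106]
orientation: [-2.301, -2.132, 0.002]
contact_force: [-0.5, 1.0, -0.2]
grip_width: 0.0452
gripper_force: 0.0
{'t': 9.75, 'gp': array([ 25.2,   8.2, 356.6]), 'f': array([-0.6,  0.9, -0.2]), 'w': 0.0452, 'gf': 0.0} (array([-0.0082,  0.0056,  0.0431]), array([-0.004, -0.002,  0.013]))
side grip 217 [ -26.31586921 -196.98244125  144.03026208]
rod 239 0.8828398169944869 138.23405006416166
top grip 258 [ -29.81272174 -187.53367021  145.18421606]
rod 54 0.9101564645955396 139.96929600064541
```

In the tool's units: 0.043 m / 0.75 = 0.0573, 0.035 m / 0.75 = 0.0467, 0.01 rad / 6.2832 = 0.0016.

```bash
python3 -m pendant '[-0.0107, 0.0075, 0, 0, 0, 0.0016, -0.0107, 0.0075, 0.02, 0, 0, 0.0016, -0.0107, 0.0075, 0.0467, 0, 0, 0.0016, -0.0107, 0.0075, 0.0573, 0, 0, 0.0016, -0.0107, 0.0075, 0.0573, 0, 0, 0.0016]'; python3 - <<'E'
from h import *
print(state())
E
python3 -m pendant '[0, 0, 0, 0, 0, 0, 0, 0, 0, 0, 0, 0, 0, 0, 0, 0, 0, 0, 0, 0, 0, 0, 0, 0]' 0.0 40; python3 - <<'E'
from h import *
s=state();print(s)
from numpy import cos,sin
g=s['gp'];r0=np.hypot(g[0]-90,g[2]-90);a0=np.arctan2(g[2]-90,90-g[0]);print(r0,a0)
for a in np.r_[np.arange(1.25,.83,-.05),.84,.83,.82]:print(f"{a:.2f} dx {90-r0*cos(a)-g[0]:.1f} dz {90+r0*sin(a)-g[2]:.1f}")
E
```

```text
clock: 10.35
tcp_pos: [0.5965, 0.0802, 0.369]
orientation: [-2.329, -2.106, 0.004]
contact_force: [-0.3, -0.1, -0.0]
grip_width: 0.0449
gripper_force: 0.0
{'t': 10.35, 'gp': array([ 31.1, -10.7, 315. ]), 'f': array([-0.3, -0.1, -0. ]), 'w': 0.0449, 'gf': 0.0}
clock: 10.75
tcp_pos: [0.5976, 0.0817, 0.3711]
orientation: [2.328, 2.109, 0.001]
contact_force: [-3.1, -0.8, 6.4]
grip_width: 0.0101
gripper_force: 39.1
{'t': 10.75, 'gp': array([ 32.3,  -9.1, 317.1]), 'f': array([-3. , -1.1,  6.4]), 'w': 0.0101, 'gf': 39.1}
234.31538575176836 1.321987851112283
1.25 dx -16.2 dz -4.7
1.20 dx -27.2 dz -8.7
1.15 dx -38.0 dz -13.2
1.10 dx -48.6 dz -18.3
1.05 dx -58.9 dz -23.8
1.00 dx -68.9 dz -29.9
0.95 dx -78.6 dz -36.5
0.90 dx -88.0 dz -43.6
0.85 dx -96.9 dz -51.1
0.84 dx -98.7 dz -52.6
0.83 dx -100.4 dz -54.2
0.82 dx -102.2 dz -55.8
```

In the tool's units: -0.0558 m / 0.75 = -0.0744, -0.046 m / 0.75 = -0.0613.

```bash
python3 -m pendant '[0, -0.0187, 0.0053, 0, 0, 0, 0, -0.0333, 0.0107, 0, 0, 0, 0, -0.0473, 0.0167, 0, 0, 0, 0, -0.0613, 0.0233, 0, 0, 0, 0, -0.0744, 0.0304, 0, 0, 0]'; python3 -m pendant '[0, -0.0128, 0.008, 0, 0, 0, 0, -0.0255, 0.0164, 0, 0, 0, 0, -0.0316, 0.0209, 0, 0, 0, 0, -0.0376, 0.0256, 0, 0, 0, 0, -0.0376, 0.0256, 0, 0, 0]'; python3 - <<'E'
from h import *
print(state())
E
python3 -m pendant '[0, 0, 0, 0, 0, 0, 0, 0, 0, 0, 0, 0]'; python3 - <<'E'
from h import *
print(state())
E
```

```text
clock: 11.25
tcp_pos: [0.5411, 0.0874, 0.347]
orientation: [2.328, 2.11, 0.0]
contact_force: [1.1, -1.9, 3.4]
grip_width: 0.0102
gripper_force: 40.3
clock: 11.75
tcp_pos: [0.5128, 0.0903, 0.3269]
orientation: [-2.326, -2.11, 0.003]
contact_force: [-0.1, -0.4, -4.9]
grip_width: 0.01
gripper_force: 39.8
{'t': 11.75, 'gp': array([-53.1,  -8.1, 272.9]), 'f': array([-0.1, -0.5, -4.9]), 'w': 0.01, 'gf': 39.8}
clock: 11.95
tcp_pos: [0.5133, 0.0903, 0.3273]
orientation: [-2.326, -2.109, 0.003]
contact_force: [-1.8, 0.0, -2.7]
grip_width: 0.0103
gripper_force: 39.9
{'t': 11.95, 'gp': array([-52.6,  -8.1, 273.3]), 'f': array([-1.8, -0.1, -2.7]), 'w': 0.0103, 'gf': 39.9}
```

In the tool's units: -0.0036 m / 0.75 = -0.0048, 0.0028 m / 0.75 = 0.0037.

```bash
python3 -m pendant '[0, -0.0024, 0.0019, 0, 0, 0, 0, -0.0048, 0.0037, 0, 0, 0, 0, -0.0048, 0.0037, 0, 0, 0]' |sed -n 4p; python3 -m pendant '[0, -0.0024, 0.0019, 0, 0, 0, 0, -0.0024, 0.0019, 0, 0, 0, 0, -0.0024, 0.0019, 0, 0, 0]'|sed -n 4p;python3 -m pendant '[0, -0.0024, 0.0019, 0, 0, 0, 0, -0.0024, 0.0019, 0, 0, 0, 0, -0.0024, 0.0019, 0, 0, 0]'|sed -n 4p; python3 - <<'E'
from h import *
print(state())
E
```

```text
contact_force: [1.1, -0.1, -1.9]
contact_force: [3.8, 0.2, -3.6]
contact_force: [5.5, 0.2, -6.1]
{'t': 12.85, 'gp': array([-59.2,  -8. , 268.1]), 'f': array([ 5.4,  0.7, -6.1]), 'w': 0.0105, 'gf': 39.4}
```

In the tool's units: 0.0012 m / 0.75 = 0.0016, 0.001 m / 0.75 = 0.0013.

```bash
python3 -m pendant '[0, 0.0013, 0.0016, 0, 0, 0, 0, 0.0013, 0.0016, 0, 0, 0, 0, 0.0013, 0.0016, 0, 0, 0]' |sed -n 4p; python3 -m pendant '[0, -0.0021, 0.0021, 0, 0, 0, 0, -0.0021, 0.0021, 0, 0, 0, 0, -0.0021, 0.0021, 0, 0, 0]'|sed -n 4p; python3 - <<'E'
from h import *
print(state())
E
```

```text
contact_force: [-6.2, 0.4, 5.7]
contact_force: [-5.6, -0.4, 9.4]
{'t': 13.45, 'gp': array([-60.8,  -8. , 266.4]), 'f': array([-5.5, -0.9,  9.4]), 'w': 0.0104, 'gf': 41.0}
```

The manual's scale: shifts go in shares of 0.75 m and turns go in shares of 2 pi rad. Converting my numbers, -0.0007 m / 0.75 = -0.0009, -0.0006 m / 0.75 = -0.0008.

```bash
python3 -m pendant '[0, -0.0008, -0.0009, 0, 0, 0, 0, -0.0008, -0.0009, 0, 0, 0, 0, -0.0008, -0.0009, 0, 0, 0]' |sed -n 4p; cat >> h.py <<'E'
def look(tag):
    from scipy.optimize import least_squares
    out={}
    for n in C:
        p,d=grab_frame(n);cv2.imwrite(f"pics/{n}{tag}.png",p);w=cloud(n,d);B=w2b(w.reshape(-1,3)).reshape(w.shape)
        H=cv2.cvtColor(p,cv2.COLOR_BGR2HSV);x,y,z=B[...,0],B[...,1],B[...,2]
        m=(H[...,0]>55)&(H[...,0]<90)&(H[...,1]>90)&(abs(y)<105)&(z>105)&(x<85)&(d>0)
        if m.sum()>100:
            q=B[m];f=least_squares(lambda a:(q[:,0]-90)*np.sin(a)+(q[:,2]-90)*np.cos(a)-6,.85,loss='soft_l1');out[n+"_lid"]=(round(f.x[0],3),int(m.sum()))
        m=(abs(y+124)<9)&(x>-90)&(x<10)&(z>75)&(np.hypot(x+85,z-70)<125)&(np.hypot(x+85,z-70)>50)
        if m.sum()>10: out[n+"_rod"]=(round(float(np.median(np.arctan2(z[m]-70,x[m]+85))),3),int(m.sum()))
        m=((H[...,0]<8)|(H[...,0]>172))&(H[...,1]>130)&(abs(x+40)<70)&(abs(y+190)<50)&(z>90)&(z<200)
        if m.any(): out[n+"_grip"]=B[m].mean(0).round(1)
        m=(H[...,0]>18)&(H[...,0]<32)&(H[...,1]>150)&(abs(y+124)<20)&(z>110)
        if m.any(): out[n+"_cap"]=B[m].mean(0).round(1)
    return out
E
python3 - <<'E'
from h import *
print(state(),look(6))
a=cv2.imread("pics/side6.png")[130:330,220:420];cv2.imwrite("pics/side6c.png",cv2.resize(a,(600,600),interpolation=2))
E
```

```text
contact_force: [-3.9, -1.5, 6.8]
{'t': 13.75, 'gp': array([-60.6,  -8. , 266.7]), 'f': array([-3.8, -1.8,  6.8]), 'w': 0.0105, 'gf': 40.7} {'side_rod': (0.886, 216), 'side_grip': array([ -26.5, -196.6,  144. ]), 'side_cap': array([   1.1, -128.3,  203.3]), 'top_lid': (np.float64(0.815), 2462), 'top_rod': (0.947, 56), 'top_grip': array([ -29.8, -187.5,  145.1]), 'top_cap': array([  -2.6, -123.9,  204.1])}
```

View pics/side6c.png

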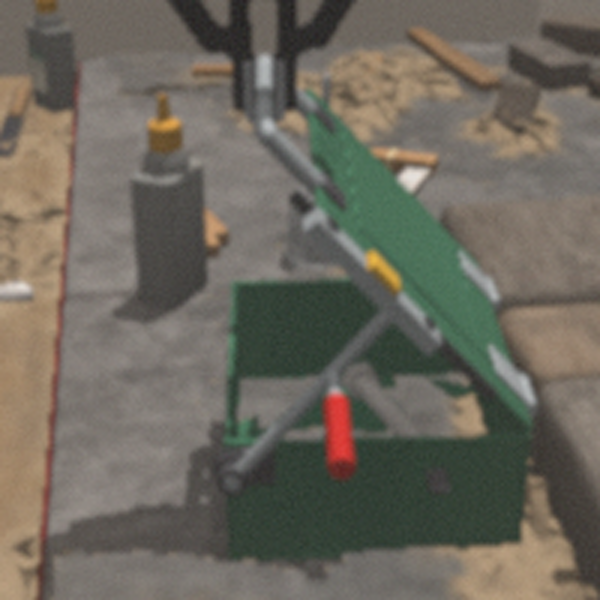

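The crop shows the rod tip at about (390,315), up against the socket plate behind the yellow cap at (383,270). The lid is essentially on the rod, so I'll open the fingers and back off upward.

```bash
python3 -m pendant '[0, 0, 0, 0, 0, 0, 0, 0, 0, 0, 0, 0, 0, 0, 0, 0, 0, 0]' 0.045 30; python3 - <<'E'
from h import *
print(state(),look(7))
E
```

```text
clock: 14.15
tcp_pos: [0.5054, 0.091, 0.32]
orientation: [-2.327, -2.11, 0.001]
contact_force: [-1.3, 0.3, 0.3]
grip_width: 0.0454
gripper_force: 0.0
{'t': 14.15, 'gp': array([-60.5,  -8.1, 266. ]), 'f': array([-1.3,  0.2,  0.3]), 'w': 0.0454, 'gf': 0.0} {'side_rod': (0.885, 218), 'side_grip': array([ -26.5, -196.2,  144. ]), 'side_cap': array([   1.2, -128.5,  203.2]), 'top_lid': (np.float64(0.816), 2467), 'top_rod': (0.953, 60), 'top_grip': array([ -29.8, -187.6,  145. ]), 'top_cap': array([  -2.6, -123.8,  204.5])}
```

In the tool's units: -0.13 m / 0.75 = -0.1733, -0.09 m / 0.75 = -0.12.

```bash
python3 -m pendant '[0, 0, -0.04, 0, 0, 0, 0, 0, -0.0933, 0, 0, 0, -0.04, 0.0133, -0.12, 0, 0, 0, -0.1067, 0.0267, -0.12, 0, 0, 0, -0.1733, 0.04, -0.12, 0, 0, 0]' |sed -n 4p; python3 -m pendant '[-0.0667, 0.0013, 0, 0, 0, 0, -0.0773, 0.0027, 0, 0, 0, 0, -0.0773, 0.0027, 0.0667, 0, 0, 0, -0.0773, 0.0027, 0.1333, 0, 0, 0, -0.0773, 0.0027, 0.1867, 0, 0, 0]'|sed -n 4p; python3 - <<'E'
from h import *
print(state(),shift((-28.4,-196,144)))
E
```

```text
contact_force: [1.1, -0.2, -0.7]
contact_force: [-0.3, 0.7, -0.6]
{'t': 15.25, 'gp': array([ -31.1, -194. ,  214. ]), 'f': array([-0.4,  0.7, -0.6]), 'w': 0.0451, 'gf': 0.0} (array([-0.002 ,  0.0028,  0.07  ]), array([-0.001, -0.   , -0.009]))
```

In the tool's units: 0.07 m / 0.75 = 0.0933, 0.06 m / 0.75 = 0.08, -0.009 rad / 6.2832 = -0.0014.

```bash
python3 -m pendant '[-0.0027, 0.004, 0.0467, 0, 0, -0.0014, -0.0027, 0.004, 0.08, 0, 0, -0.0014, -0.0027, 0.004, 0.0933, 0, 0, -0.0014, -0.0027, 0.004, 0.0933, 0, 0, -0.0014, -0.0027, 0.004, 0.0933, 0, 0, -0.0014]' |sed -n 4p; python3 -m pendant '[0, 0, 0, 0, 0, 0, 0, 0, 0, 0, 0, 0, 0, 0, 0, 0, 0, 0, 0, 0, 0, 0, 0, 0, 0, 0, 0, 0, 0, 0]' 0 20; python3 - <<'E'
from h import *
print(state(),look(8))
E
```

```text
contact_force: [0.5, -0.1, 0.0]
clock: 16.25
tcp_pos: [0.5223, -0.0996, 0.2008]
orientation: [2.317, 2.12, 0.002]
contact_force: [0.8, 0.0, 2.8]
grip_width: 0.0131
gripper_force: 20.6
{'t': 16.25, 'gp': array([ -26.6, -196.4,  146.8]), 'f': array([0.7, 0.1, 2.8]), 'w': 0.0131, 'gf': 20.6} {'side_rod': (0.877, 104), 'side_grip': array([ -25. , -196.6,  143.6]), 'top_lid': (np.float64(0.821), 6286), 'top_rod': (0.94, 53), 'top_grip': array([ -28.7, -168.3,  144.5]), 'top_cap': array([  -2.5, -123.8,  204.6])}
```

In the tool's units: -0.0053 m / 0.75 = -0.0071, -0.0041 m / 0.75 = -0.0055.

```bash
python3 -m pendant '[0, -0.0013, -0.0011, 0, 0, 0, 0, -0.0027, -0.0021, 0, 0, 0, 0, -0.004, -0.0032, 0, 0, 0, 0, -0.0053, -0.0043, 0, 0, 0, 0, -0.0071, -0.0055, 0, 0, 0]' |sed -n 4p; python3 - <<'E'
from h import *
print(state(),look(9))
E
python3 -m pendant '[0, -0.0009, -0.0007, 0, 0, 0, 0, -0.002, -0.0013, 0, 0, 0, 0, -0.0031, -0.002, 0, 0, 0]'  |sed -n 4p; python3 - <<'E'
from h import *
print(state(),look(10))
E
```

```text
contact_force: [5.1, -0.0, 0.1]
{'t': 16.85, 'gp': array([ -31.3, -196.4,  150.9]), 'f': array([5. , 0.4, 0.1]), 'w': 0.0131, 'gf': 20.4} {'side_rod': (0.944, 99), 'side_grip': array([ -29.7, -196.2,  147.4]), 'top_lid': (np.float64(0.812), 6353), 'top_rod': (1.004, 58), 'top_grip': array([ -33.7, -168.4,  148.5]), 'top_cap': array([  -3.2, -123.4,  203.6])}
contact_force: [6.4, -1.2, -0.2]
{'t': 17.25, 'gp': array([ -33.4, -196.3,  152.6]), 'f': array([ 6.5, -0.6, -0.2]), 'w': 0.0132, 'gf': 20.4} {'side_rod': (0.971, 98), 'side_grip': array([ -31.7, -196.4,  149. ]), 'top_lid': (np.float64(0.807), 6392), 'top_rod': (1.037, 59), 'top_grip': array([ -35.7, -168.5,  149.5]), 'top_cap': array([  -4.1, -123.7,  203.2])}
```

In the tool's units: -0.0013 m / 0.75 = -0.0017, -0.0008 m / 0.75 = -0.0011.

```bash
for i in 1; do python3 -m pendant '[0, -0.0008, -0.0005, 0, 0, 0, 0, -0.0017, -0.0011, 0, 0, 0, 0, -0.0017, -0.0011, 0, 0, 0]'  |sed -n 4p; done; python3 - <<'E'
from h import *
print(state()['gp'],{k:v for k,v in look(11).items() if k in("side_rod","top_lid","top_cap")})
E
python3 -m pendant '[0, -0.0008, -0.0005, 0, 0, 0, 0, -0.0017, -0.0011, 0, 0, 0, 0, -0.0017, -0.0011, 0, 0, 0]'  |sed -n 4p; python3 - <<'E'
from h import *
print(state()['gp'],{k:v for k,v in look(12).items() if k in("side_rod","top_lid","top_cap")})
E
```

```text
contact_force: [4.9, 0.5, 3.9]
[ -34.7 -196.3  153.5] {'side_rod': (0.991, 95), 'top_lid': (np.float64(0.804), 6423), 'top_cap': array([  -4.4, -123.6,  203. ])}
contact_force: [5.7, 0.0, 4.1]
[ -35.9 -196.3  154.4] {'side_rod': (1.005, 93), 'top_lid': (np.float64(0.797), 6472), 'top_cap': array([  -4.9, -123.4,  202. ])}
```

In the tool's units: -0.0009 m / 0.75 = -0.0012, -0.0005 m / 0.75 = -0.0007.

```bash
python3 -m pendant '[0, -0.0005, -0.0003, 0, 0, 0, 0, -0.0012, -0.0007, 0, 0, 0, 0, -0.0012, -0.0007, 0, 0, 0]'  |sed -n 4p;  python3 - <<'E'
from h import *
print(state()['gp'],{k:v for k,v in look(13).items() if k in("side_rod","top_lid","top_cap")})
E
python3 -m pendant '[0, -0.0005, -0.0003, 0, 0, 0, 0, -0.0012, -0.0007, 0, 0, 0, 0, -0.0012, -0.0007, 0, 0, 0]'  |sed -n 4p; python3 - <<'E'
from h import *
print(state()['gp'],{k:v for k,v in look(14).items() if k in("side_rod","top_lid","top_cap")})
E
```

```text
contact_force: [5.4, -0.1, 4.0]
[ -36.7 -196.4  155. ] {'side_rod': (1.015, 93), 'top_lid': (np.float64(0.782), 6604), 'top_cap': array([  -6.1, -123.1,  200.4])}
contact_force: [5.6, 0.7, 5.8]
[ -37.6 -196.4  155.5] {'side_rod': (1.026, 90), 'top_lid': (np.float64(0.757), 6786), 'top_cap': array([  -9. , -123.4,  197.6])}
```

In the tool's units: -0.0009 m / 0.75 = -0.0012, -0.0005 m / 0.75 = -0.0007.

```bash
python3 -m pendant '[0, -0.0005, -0.0003, 0, 0, 0, 0, -0.0012, -0.0007, 0, 0, 0, 0, -0.0012, -0.0007, 0, 0, 0]'  |sed -n 4p;  python3 - <<'E'
from h import *
print(state()['gp'],{k:v for k,v in look(15).items() if k in("side_rod","top_lid","top_cap")})
E
python3 -m pendant '[0, 0, 0, 0, 0, 0, 0, 0, 0, 0, 0, 0, 0, 0, 0, 0, 0, 0]'  |sed -n 4p; python3 - <<'E'
from h import *
print(state(),{k:v for k,v in look(16).items() if k in("side_rod","top_lid","top_cap")})
E
```

```text
contact_force: [6.6, 0.7, 3.7]
[ -38.2 -196.3  156. ] {'side_rod': (1.033, 90), 'top_lid': (np.float64(0.729), 6974), 'top_cap': array([ -12.2, -123.3,  195.6])}
contact_force: [6.8, 1.5, 4.0]
{'t': 19.65, 'gp': array([ -38.2, -196.3,  156. ]), 'f': array([6.7, 2.1, 4. ]), 'w': 0.013, 'gf': 20.5} {'side_rod': (1.033, 90), 'top_lid': (np.float64(0.729), 6982), 'top_cap': array([ -12.2, -123.4,  195.4])}
```

The lid dropped about 0.07 rad, and the model predicts 0.747 for the home position, so the tip appears fully home. I'll release and check.

In the tool's units: -0.2 m / 0.75 = -0.2667, -0.07 m / 0.75 = -0.0933.

```bash
python3 -m pendant '[0, 0, 0, 0, 0, 0, 0, 0, 0, 0, 0, 0, 0, 0, 0, 0, 0, 0]' 0.045 |sed -n 4p; python3 -m pendant '[0, 0, -0.04, 0, 0, 0, 0, 0, -0.0933, 0, 0, 0, 0, 0, -0.16, 0, 0, 0, -0.04, 0, -0.2267, 0, 0, 0, -0.08, 0, -0.2667, 0, 0, 0]'|sed -n 4p; python3 -m pendant '[0, 0, 0, 0, 0, 0, 0, 0, 0, 0, 0, 0, 0, 0, 0, 0, 0, 0]'|sed -n 4p; python3 - <<'E'
from h import *
print(state(),look(17))
a=cv2.imread("pics/side17.png")[130:330,220:420];cv2.imwrite("pics/side17c.png",cv2.resize(a,(600,600),interpolation=2))
E
```

```text
contact_force: [-0.1, 0.1, 0.7]
contact_force: [0.4, -0.9, -0.3]
contact_force: [0.1, 0.7, -0.1]
{'t': 20.85, 'gp': array([ -41.2, -254.9,  353. ]), 'f': array([ 0. ,  0.7, -0.1]), 'w': 0.0448, 'gf': 0.0} {'side_lid': (np.float64(0.751), 127), 'side_rod': (1.027, 205), 'side_grip': array([ -36.8, -196.6,  151.6]), 'side_cap': array([  -8.2, -127.8,  194.5]), 'top_lid': (np.float64(0.729), 6978), 'top_rod': (1.108, 27), 'top_grip': array([ -40.3, -187.4,  152.6]), 'top_cap': array([ -12.1, -123.3,  195.6])}
```

View pics/side17c.png

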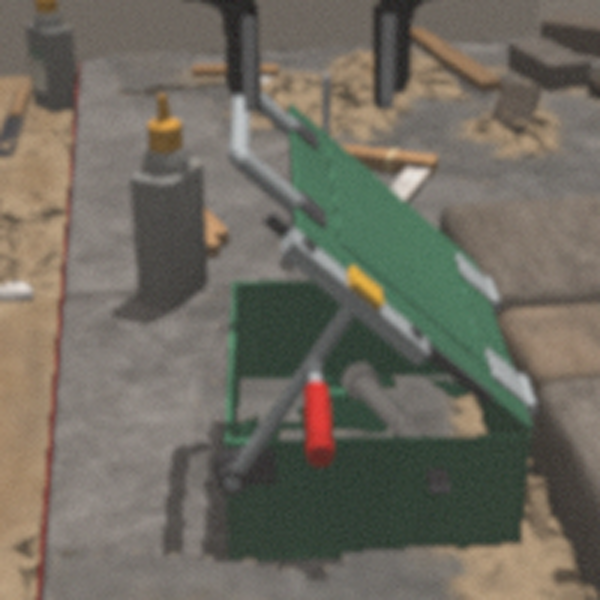

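The crop shows the rod tip seated under the yellow cap at (365,285) with the lid at rest. The gripper is well clear, and the measured drop of 0.0635 rad is about 9 mm of hole depth.

```bash
python3 -c "
from bench import r;print(r.hand_in())"
```

```text
the job is handed in; nothing more can be done
None
```

The lid rests half open on the prop rod alone: the camera-measured drop of about 9 mm matches the hole's depth, and the job was handed in at about 21 s (the verdict was not shown).

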